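Read a brass bar's thickness with a sprung-foot gauge

TASK

Slide the brass bar along the bed of the thickness gauge, fully home against the end stop, so that the spring catch clicks into the notch in its side. Then press the gauge head all the way down, so that its sprung foot rests on the bar and reads the bar's thickness, and leave it like that. Do not shift the sanding block, the ring box or the roll of tape that lie nearby.

Things in the scene. Friction and masses are not known exactly. Their poses are not given: they have to be found in the camera images.
- gauge: Thickness gauge fixed to the table: grey base plate 265 x 110 x 10 mm with rails, end stop, column and gauge head. Origin on the table top under the bed's centre line; x along the bed, the way the bar is slid in (away from the robot, within 0.35 rad), y left, z up. The plate spans x = -170 to +95 mm; its top, the bed, is at z = 10 mm. All 'gauge x' below are in this frame.
- bar_seat (a point): Where the bar's centre comes to lie when it is fully in: gauge x = 5, y = 0, z = 18 mm (bar's rear end then at gauge x = -50 mm). The end stop's face is at gauge x = 60 mm. Two rails, 10 mm high and 39 mm apart, run from gauge x = 5 to 62 mm and flare outward in front of that, out to gauge x = -26 mm.
- column_top (a point): Top of the round steel column, 18 mm thick, that carries the head: gauge x = 82, y = 0, z = 135 mm.
- bar_center (a point): Centre (half-way up) of the loose brass bar, 110 long x 36 wide x 16 mm high, about 0.5 kg, lying on the front part of the bed. x along its length: round front end (radius 18 mm) at +55 mm, flat rear end at -55 mm, underside 8 mm below. Its left (+y) side has a notch 14 mm long and 6 mm deep, centred at x = +25 mm.
- catch (a joint): Spring catch on the left rail at gauge x = 30 mm, a round steel nose 10 mm thick that reaches 4 mm into the bar's path. Value in m: 0 = sprung out into the path (or into the notch), about 0.004 while a bar's side holds it back. Passing it takes up to about 8 N of push on the bar.
- gauge_head (a joint): Black gauge head that slides down the column; it overhangs the bed at gauge x = 15 to 45 mm. Value in m: 0 = up, 0.040 = fully down on its stop (underside then at z = 40 mm). It stays where it is left; pushing it down takes about 5 to 8 N.
- head_pad (a point): Centre of the top of the round aluminium press pad (28 mm across) on top of the black gauge head, at gauge x = 30 mm, y = 0; at z = 122 mm when the head is up, 82 mm when it is fully down.
- gauge_foot (a joint): Sprung foot (round steel disc 12 mm across on a rod) under the head. Value in m: 0 = hanging fully out, 30 mm below the head's underside; grows as it is pushed up into the head, at most 0.025. With the head fully down it equals the thickness of whatever lies on the bed under the foot: 0 for the bare bed, 0.016 for the bar.
- sanding_block: Bystander: loose cork and emery sanding block 42 x 72 x 24 mm; origin at the centre of its underside.
- ring_box: Bystander: loose closed ring box 54 x 50 x 43 mm; origin at the centre of its underside.
- tape_roll: Bystander: loose roll of pale brown tape lying flat, 98 mm across, 25 mm high; origin at the centre of its underside.
Not all that is in view belongs to the job. What is meant by the part that bears bar_center is not green, and is the smaller of those in its own colour.

How it is judged:
On the way:
1. the bar is fully in, with the catch sprung into its notch, before the head has been lowered (x of bar_center in the frame of gauge above 0.002 m and value of joint catch below 0.002 m and value of joint gauge_head below 0.03 m), for 0.2 s.
At the end, for the whole second after the job is handed in: The bar is within 3 mm of fully in, the catch is sprung into its notch (within 2 mm of fully out), the head is within 2 mm of fully down, the foot rests on the bar and reads 13.5 to 17.5 mm, and all is at rest (x of bar_center in the frame of gauge above 0.002 m and value of joint catch below 0.002 m and value of joint gauge_head above 0.038 m and value of joint gauge_foot between 0.0135 and 0.0175 m and contact force between gauge_foot and bar above 0.5 N and linear speed of bar below 0.01 m/s and velocity of joint gauge_head below 0.005 m/s); the robot touches nothing.
It fails at once if the sanding block, ring box or tape roll was shifted by more than 25 mm (distance of any of sanding_block, ring_box, tape_roll from where it was at the start of the episode above 0.025 m).
It also fails if it takes over 38 s, if anything falls off the work surface, if the arm or the gripper's body presses on something with over 40 N, if the wrist force passes 120 N, or if a joint passes its speed limit or range.

ROBOT

A 7-joint arm with a two-finger parallel gripper is mounted at the origin on a cart in front of the work surface, level with it; the furniture and walls round the work are solid. World frame = base frame: x ahead of the robot, y to its left, z up, the work surface at z = 0. Lengths are in m, angles in rad, forces in N, time in s.
With the tool pointing down it reaches from about 0.4 to 0.85 m from the base axis. Payload 10.4 kg.
Tool frame: the origin (TCP) lies between the finger pads; the fingertips stand 22 mm ahead of it and the grasp point (between the pads) lies 3 mm ahead of it; z points along the fingers, y is the line along which they close (so a half turn about z gives the same grasp; the last joint's range is limited). The gripper opens to 85 mm and grips with 20 to 120 N. Pads are 22 mm wide; open, the fingers measure 114 mm over their backs; the gripper's body (76 mm by 85 mm) begins 54 mm behind the grasp point. The pads swing forward as they close: fully open they stand 13 mm farther back than shut.
Start: joints at [-1.371, 0.332, -0.065, 1.46, 0.022, 1.35, -0.088], TCP at [0.138, 0.61, 0.253] pointing down, gripper open.
Joint ranges: [-2.6, 2.6], [-0.5, 2.12], [-1.47, 1.34], [0.16, 2.42], [-1.27, 4.41], [0.06, 2.06], [-2.6, 2.6]. Speed limits (rad/s): [2.22, 2.22, 2.79, 2.79, 3.14, 3.14, 3.14].

INTERFACE

Orientations are given as a unit quaternion [x, y, z, w].
In Python, from workcell import manip, camera, ticket, boxes_of, outline_of gives the robot as it stands.
- The arm moves only by the tool carry_out, never from a script. Its argument "deltas" is a list of rows, each a list of 5 numbers: the shift along the tool's x, y, z as a fraction of full scale, then the turn about the tool's z as a fraction of full scale, then the opening, from -1 (shut) to 1 (fully open), so that 0 is half open. In form: [[tx, ty, tz, spin, gripper], ...]. A call has 1 to 20 rows; each row is the pose to reach, as a shift and turn from the pose commanded when the call began, along the tool's axes at that moment; what a row does not reach only later rows make up. Full scale, the value 1, is 150 mm for a shift and 30 degrees for a turn. A row lasts 1/8 s, in which the tool goes at most 62.5 mm and 10.7 degrees, less where a joint would pass 70% of its speed; a pose out of reach is approached as far as the arm can. A call with a number of a shift or a turn outside -1 to 1 is refused whole. A call with a gripper value outside its range is refused whole. The fingers move at their own pace and stop on an object; "force" is the grip in N (left out, the last holds). Time passes only in rows, so rows that repeat a pose let the fingers close. It gives the time, the measured TCP pose, the force, the opening and the grip force at its end, in the units of the state.
- manip.get_obs(): the state, without advancing time (a new reading comes with each control period).
- camera(name): name is "scene" or "top" or "wrist"; returns a dict with "img" (400x640x3 uint8, red, green, blue), "depth" (400x640 float32, m along the optical axis (not along the pixel's ray), 0 where there is no reading), "vertical_fov" (degrees; the focal length in pixels is half the picture's height over the tangent of half this angle, whatever the lens; pixels are square), "cx", "cy" (the principal point, pixels), "R" (3x3) and "t" (3): a world point X has camera coordinates R X + t. Camera axes: x right, y down, z forward; pixel columns grow to the right and rows downward; lengths in m; the calibration is good to about 2 mm. A picture is of the moment at which its call begins.
- ticket.hand_in(): hands the job in; it is judged then, once.
Trained networks look in a picture, given as the dict that the camera call returned (one of the last four; its "shot" number tells which), for a name from the list of things; names that differ only in an ending like _2 or _b are one class to them, and where a whole thing is asked for, a point or a joint stands for the part that bears it (a point fixed in the world has none). Each returns a list of dicts, best first, with "conf" (0 to 1); they miss things now and then, are a little off and sometimes report something else, mostly with a low value. They report only what shows in the picture. A call takes as long as a camera call. They do not tell look-alikes from the thing itself.
- boxes_of(query, picture): "position" ([x, y, z] in m, in world coordinates, good to about 4 mm: the middle of the surface that is visible of it).
- outline_of(query, picture): "region" (400x640 bool, what is visible of it).
The state is a dict: "clock": time; "joint_pos": joint angles; "joint_velocities": joint speeds; "tau": joint torques, N m; "position": TCP position; "ee_rot": TCP orientation; "ft_force": force on the tool from outside, world axes, zero at the start; "torque": the same for the moment, N m; "grip_width": opening from 0.0 (shut) to 1.0 (fully open); "grasp_force": force on a finger pad.
Only numpy, scipy, OpenCV 4.12 (cv2) and the standard library are available. Lean on these libraries where they do the work, as an engineer would, in place of code of your own. Each camera call takes 0.05 s, during which the arm holds its last target. There are 200 camera calls.

## Working session

There is one attempt and no reset: what is moved stays moved. The work goes in short steps, Python scripts to look and compute and a tool call to move; the robot and the scene stay as the last step left them, time stands still between calls to the robot, and variables do not carry over. Pictures are saved under pics/ and viewed, at most 10 in all, crops included, and the job is handed in when it is done.

Besides the shell and the picture viewer there is one more tool, called after "Call:" by a JSON object that holds its "api" and its "payload", one argument or row to a line. carry_out: Moves the arm, as the interface text tells. Its arguments: {"type":"object","properties":{"deltas":{"type":"array","items":{"type":"array","items":{"type":"number"}}},"force":{"type":"number"}},"required":["deltas"]}

```bash
mkdir -p pics; cat > h.py <<'E'
import numpy as np, cv2
from workcell import manip, camera, ticket, boxes_of, outline_of
def f(c): return 200/np.tan(np.radians(c["vertical_fov"])/2)
def world(c,u,v,d=None):
    d=c["depth"][v,u] if d is None else d
    p=np.stack([(np.asarray(u)-c["cx"])/f(c)*d,(np.asarray(v)-c["cy"])/f(c)*d,d],-1)
    return (p-c["t"])@c["R"]
def pix(c,X):
    p=np.asarray(X)@c["R"].T+c["t"]; return np.round([f(c)*p[...,0]/p[...,2]+c["cx"],f(c)*p[...,1]/p[...,2]+c["cy"]]).T
def save(n,im,s=1): cv2.imwrite(f"pics/{n}.png",cv2.resize(im[...,::-1],None,fx=s,fy=s))
E
python3 - <<'E'
from h import *
o=manip.get_obs(); print(o["clock"],o["position"],o["ee_rot"])
for n in("scene","top"):
    c=camera(n); save(n,c["img"])
    for q in["gauge","bar_center","head_pad","column_top","sanding_block","ring_box","tape_roll"]:
        for b in boxes_of(q,c)[:4]: print(n,q,round(b["conf"],2),np.round(b["position"],3),pix(c,b["position"]))
E
```

```text
0.0 [0.13802103 0.6092222  0.25252236] [ 1.11168105e-01  9.93801367e-01 -7.01151992e-04 -6.33606413e-05]
scene gauge 0.96 [0.614 0.095 0.006] [274. 232.]
scene gauge 0.64 [0.533 0.115 0.028] [299. 246.]
scene bar_center 0.97 [0.366 0.156 0.017] [359. 295.]
scene bar_center 0.95 [ 0.543 -0.105  0.023] [337. 183.]
scene bar_center 0.9 [0.534 0.115 0.026] [299. 247.]
scene head_pad 0.71 [0.666 0.081 0.103] [256. 195.]
scene column_top 0.72 [0.622 0.1   0.011] [271. 231.]
scene column_top 0.31 [0.51  0.309 0.024] [263. 324.]
scene sanding_block 0.83 [ 0.472 -0.26   0.023] [384. 156.]
scene ring_box 0.91 [0.652 0.278 0.043] [213. 278.]
scene tape_roll 0.76 [0.507 0.309 0.024] [264. 325.]
top gauge 0.57 [0.619 0.092 0.009] [301. 173.]
top gauge 0.27 [0.508 0.307 0.028] [222. 209.]
top bar_center 0.91 [0.361 0.149 0.012] [278. 264.]
top bar_center 0.72 [ 0.547 -0.118  0.02 ] [375. 199.]
top bar_center 0.64 [0.534 0.114 0.025] [292. 202.]
top head_pad 0.71 [0.616 0.088 0.007] [303. 174.]
top head_pad 0.6 [ 0.478 -0.266  0.02 ] [427. 225.]
top column_top 0.59 [0.613 0.093 0.008] [301. 175.]
top sanding_block 0.95 [ 0.479 -0.266  0.022] [427. 225.]
top ring_box 0.97 [0.66  0.266 0.048] [238. 155.]
top tape_roll 0.73 [0.509 0.308 0.027] [222. 209.]
```

View pics/scene.png

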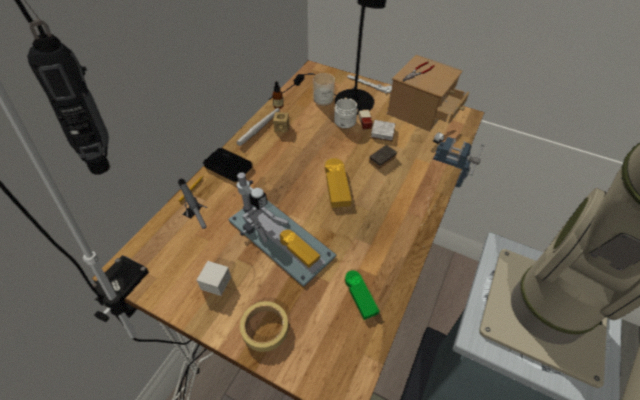

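View pics/top.png

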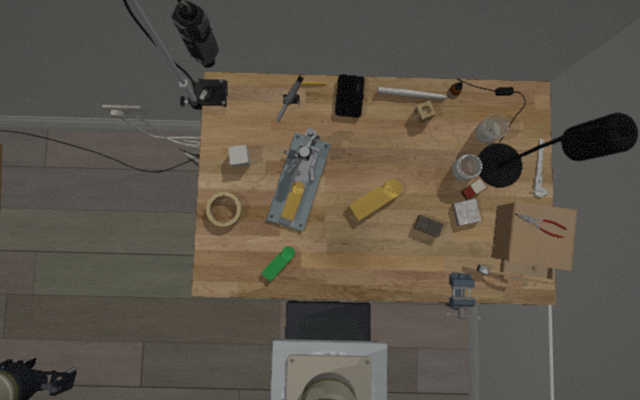

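The scene shows three candidate bars: green at (359,295), a large yellow one at (337,183) and a small yellow one on the gauge bed at (299,247). The small yellow bar fits, since it is not green and is the smaller of its colour. I'll confirm it in an enlarged crop and fit the gauge frame.

```bash
python3 - <<'E'
from h import *
for n in("top","scene"):
    c=camera(n)
    vv,uu=np.mgrid[0:400,0:640]; W=world(c,uu,vv); d=c["depth"]>0
    R=(abs(W[...,0]-.6)<.2)&(abs(W[...,1]-.1)<.13)&d
    hsv=cv2.cvtColor(c["img"],cv2.COLOR_RGB2HSV)
    P=R&(hsv[...,1]<110)&(abs(W[...,2]-.010)<.006)
    Q=W[P]; r=cv2.minAreaRect((Q[:,:2]*1000).astype(np.float32)); print(n,"plate",r,P.sum(),np.median(Q[:,2]))
    Y=R&(hsv[...,1]>170)&(hsv[...,0]>15)&(hsv[...,0]<32)&(W[...,2]>.020)&(W[...,2]<.034)
    Q=W[Y]; print(" bar",cv2.minAreaRect((Q[:,:2]*1000).astype(np.float32)),Y.sum(),np.median(Q[:,2]))
    H=R&(W[...,2]>.08); print(" high",np.sum(H),np.median(W[H],0),W[H][:,2].max())
    A=W[R&(abs(W[...,2]-.122)<.004)];print(" pad",len(A),A.mean(0) if len(A) else 0)
    A=W[R&(abs(W[...,2]-.135)<.004)];print(" col",len(A),A.mean(0) if len(A) else 0)
    if n=="scene": save("crop",c["img"][160:320,200:400],4)
E
```

```text
top plate ((599.8955688476562, 99.44292449951172), (399.1946105957031, 259.12896728515625), 0.2065926492214203) 3162 0.009931355413258479
 bar ((0.0, 0.0), (0.0, 0.0), 0.0) 0 nan
 high 336 [0.68006799 0.07124952 0.11009916] 0.14037136073726492
 pad 54 [0.66411787 0.07860427 0.11983109]
 col 34 [0.71047495 0.06533321 0.1354214 ]
scene plate ((651.8198852539062, 114.54818725585938), (181.86167907714844, 367.072265625), 72.08685302734375) 2984 0.008318902848830996
 bar ((538.9661865234375, 113.49212646484375), (35.001068115234375, 107.84817504882812), 72.23356628417969) 575 0.02419829909612994
 high 525 [0.67501817 0.07843202 0.10478269] 0.1358392437223254
 pad 23 [0.7023031  0.07271244 0.12166999]
 col 35 [0.70977221 0.06758987 0.13312378]
  return _methods._mean(a, axis=axis, dtype=dtype,
  ret = ret.dtype.type(ret / rcount)
```

View pics/crop.png

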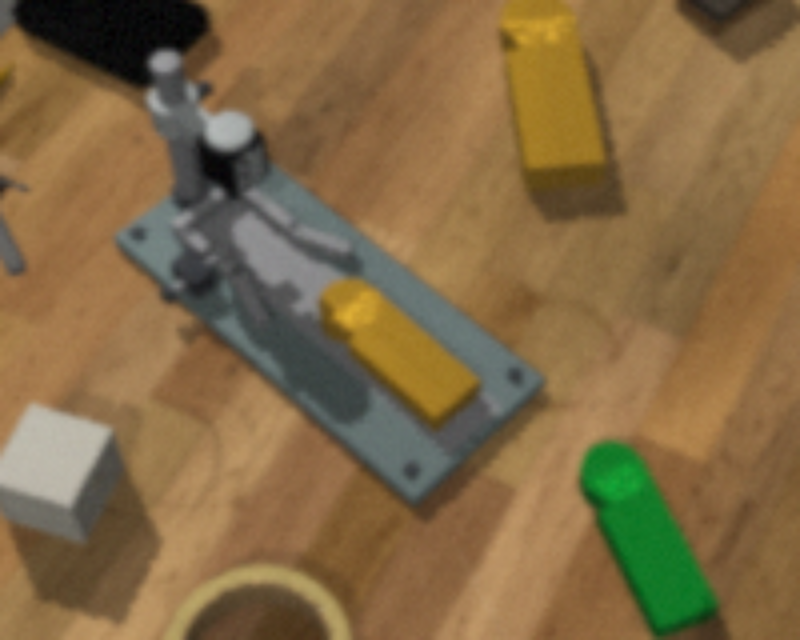

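The crop confirms it: the small yellow bar lies on the gauge bed (rear end near scene (315,262), front end toward the head). The large yellow and green bars lie elsewhere. Moving above it now.

Call:
{"api": "carry_out", "payload": {
  "deltas": [
    [-0.26, -0.22, 0, 0, 1],
    [-0.52, -0.44, 0, 0, 1],
    [-0.77, -0.66, 0, 0, 1],
    [-0.77, -0.66, 0, 0, 1]
  ]
}}

```text
clock: 1.4
position: [0.2322, 0.4847, 0.2539]
ee_rot: [0.114, 0.993, 0.0, 0.001]
ft_force: [-0.7, 0.8, -1.1]
grip_width: 0.998
grasp_force: 0.0
```

Call:
{"api": "carry_out", "payload": {
  "deltas": [
    [-0.26, -0.22, 0, 0, 1],
    [-0.52, -0.44, 0, 0, 1],
    [-0.77, -0.66, 0, 0, 1],
    [-0.77, -0.66, 0, 0, 1]
  ]
}}

```text
clock: 1.9
position: [0.3218, 0.3632, 0.2537]
ee_rot: [0.114, 0.994, 0.0, 0.0]
ft_force: [-0.6, 0.5, 0.3]
grip_width: 1.0
grasp_force: 0.0
```

Call:
{"api": "carry_out", "payload": {
  "deltas": [
    [-0.26, -0.22, 0, 0, 1],
    [-0.52, -0.44, 0, 0, 1],
    [-0.77, -0.66, 0, 0, 1],
    [-0.77, -0.66, 0, 0, 1]
  ]
}}

```text
clock: 2.4
position: [0.4121, 0.2415, 0.2536]
ee_rot: [0.113, 0.994, 0.0, 0.0]
ft_force: [-0.8, 0.4, -0.5]
grip_width: 1.004
grasp_force: 0.0
```

Call:
{"api": "carry_out", "payload": {
  "deltas": [
    [-0.26, -0.22, 0, 0.05, 1],
    [-0.52, -0.44, 0, 0.1, 1],
    [-0.77, -0.66, 0, 0.13, 1],
    [-0.77, -0.66, 0, 0.13, 1]
  ]
}}

```text
clock: 2.9
position: [0.5026, 0.1197, 0.2533]
ee_rot: [0.147, 0.989, -0.0, 0.0]
ft_force: [0.0, 0.4, 0.2]
grip_width: 1.0
grasp_force: 0.0
```

```bash
python3 - <<'E'
from h import *
o=manip.get_obs(); print(o["clock"],o["position"],o["ee_rot"],o["ft_force"])
c=camera("wrist"); save("w1",c["img"]); print(c["R"],c["t"],f(c))
np.savez("w1.npz",**{k:c[k] for k in("img","depth","vertical_fov","cx","cy","R","t")})
for q in["bar_center","head_pad","column_top","gauge"]:
    for b in boxes_of(q,c)[:3]: print(q,round(b["conf"],2),np.round(b["position"],3),pix(c,b["position"]))
E
```

```text
2.9 [0.50258528 0.11969064 0.2533133 ] [ 1.46897165e-01  9.89151623e-01 -3.69242932e-04  3.91689049e-04] [0.0425822  0.36694475 0.16500746]
[[ 2.91290492e-01  9.56634289e-01  8.28518702e-04]
 [ 9.10447302e-01 -2.77492431e-01  3.06730599e-01]
 [ 2.93658916e-01 -8.85933844e-02 -9.51796014e-01]] [-0.26220442 -0.46630012  0.24289025] 328.4242834137385
bar_center 0.84 [ 0.548 -0.112  0.022] [142. 263.]
bar_center 0.73 [0.366 0.144 0.016] [300.  33.]
bar_center 0.67 [0.535 0.114 0.026] [321. 202.]
head_pad 0.82 [0.651 0.084 0.109] [326. 343.]
column_top 0.82 [0.604 0.099 0.01 ] [325. 253.]
gauge 0.73 [0.599 0.097 0.009] [322. 249.]
```

View pics/w1.png

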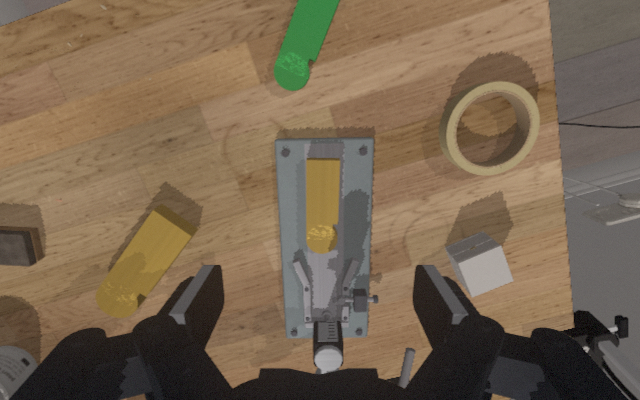

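The wrist view shows the bar at (322,203) with its rear end at row 159. The plate corners are (277,140), (373,139), (287,338) and (368,334), and the head pad is at (328,355). Now fitting the frames.

```bash
python3 - <<'E'
from h import *
c={k:v for k,v in np.load("w1.npz").items()}
C=np.array([[277,140],[373.5,139.5],[287,338],[368.5,334.5]])
vv,uu=np.mgrid[0:400,0:640]; W=world(c,uu,vv)
hsv=cv2.cvtColor(c["img"],cv2.COLOR_RGB2HSV); box=(uu>260)&(uu<390)&(vv>125)&(vv<350)
def ray(uv,z):
    r=np.c_[(uv-[c["cx"],c["cy"]])/f(c),np.ones(len(uv))]@c["R"]; o=-c["t"]@c["R"]
    return o+r*((z-o[2])/r[:,2])[:,None]
K=ray(C,.01); print("corners",K.round(4))
print("lens",np.linalg.norm(K[0]-K[2]),np.linalg.norm(K[1]-K[3]),np.linalg.norm(K[0]-K[1]))
Y=box&(hsv[...,1]>140)&(hsv[...,0]>15)&(hsv[...,0]<32)&(vv<260)&(abs(W[...,2]-.026)<.007)
n,l,s,_=cv2.connectedComponentsWithStats(Y.astype(np.uint8)); Y=l==1+np.argmax(s[1:,4])
print("barpix",s[1+np.argmax(s[1:,4])])
p=ray(np.c_[uu[Y],vv[Y]].astype(float),.026)[:,:2]
r=cv2.minAreaRect((p*1000).astype(np.float32)); print("bar",r)
B=box&(hsv[...,0]>85)&(hsv[...,0]<115)&(hsv[...,1]>35)&(abs(W[...,2]-.01)<.006)
p=ray(np.c_[uu[B],vv[B]].astype(float),.01)[:,:2]; print("plate",B.sum(),cv2.minAreaRect((p*1000).astype(np.float32)))
# per-row edges of plate -> yaw & centreline
rows=range(150,330,4); L=[];Rr=[]
for v in rows:
    x=uu[v][B[v]]; 
    if len(x)>5: L.append((x.min()-.5,v)); Rr.append((x.max()+.5,v))
for e in(L,Rr):
    q=ray(np.array(e,float),.01)[:,:2]; d=cv2.fitLine((q*1000).astype(np.float32),cv2.DIST_HUBER,0,.01,.01).ravel(); print("edge yaw",np.arctan(d[1]/d[0]),d)
E
```

```text
corners [[0.4581 0.0876 0.01  ]
 [0.4884 0.189  0.01  ]
 [0.7102 0.0143 0.01  ]
 [0.7367 0.1203 0.01  ]]
lens 0.26257926339985915 0.25759300033188437 0.1058028011242952
barpix [ 307  159   32   94 2386]
bar ((542.1180419921875, 113.798095703125), (33.81319808959961, 109.56401062011719), 72.47554016113281)
plate 0 ((0.0, 0.0), (0.0, 0.0), 0.0)Traceback (most recent call last):
  File "<stdin>", line 24, in <module>
  File "<stdin>", line 7, in ray
ValueError: operands could not be broadcast together with shapes (0,) (2,)
```

Call:
{"api": "carry_out", "payload": {
  "deltas": [
    [0.02, 0.02, 0.35, 0, 1],
    [0.04, 0.04, 0.7, 0, 1],
    [0.04, 0.04, 0.95, 0, 1],
    [0.04, 0.04, 1.0, 0, 1]
  ]
}}

```text
clock: 3.65
position: [0.4954, 0.1295, 0.1014]
ee_rot: [0.144, 0.99, -0.001, -0.002]
ft_force: [0.9, 0.3, 0.6]
grip_width: 1.001
grasp_force: 0.0
```

```bash
python3 - <<'E'
from h import *
o=manip.get_obs(); print(o["clock"],o["position"],o["ee_rot"],o["ft_force"])
c=camera("wrist"); save("w2",c["img"])
np.savez("w2.npz",**{k:c[k] for k in("img","depth","vertical_fov","cx","cy","R","t")})
T=np.array(o["position"]); print("tip proj",pix(c,T-[0,0,.022]),pix(c,T-[0,0,.08]))
E
```

```text
3.65 [0.49536954 0.12947691 0.10139477] [ 1.43963698e-01  9.89581051e-01 -9.35289867e-04 -1.70920288e-03] [0.88306642 0.31910632 0.60648899]
tip proj [316. 264.] [316. 222.]
```

View pics/w2.png

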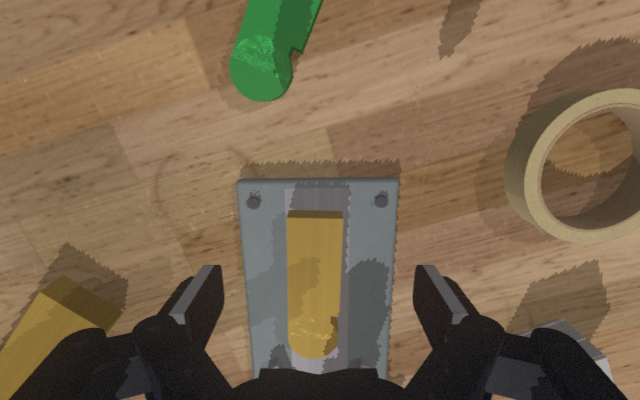

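The bar's rear edge is at row ~215, columns 287–343. The plate's front edge runs (237,182)–(399,180), with the lane between columns 285 and 350.

```bash
python3 - <<'E'
from h import *
c={k:v for k,v in np.load("w2.npz").items()}
def ray(uv,z):
    uv=np.array(uv,float); r=np.c_[(uv-[c["cx"],c["cy"]])/f(c),np.ones(len(uv))]@c["R"]; o=-c["t"]@c["R"]
    return (o+r*((z-o[2])/r[:,2])[:,None])[:,:2]
y=-.277; e=np.array([[np.cos(y),np.sin(y)],[-np.sin(y),np.cos(y)]])
for n,uv,z in[("plate front",[[238,184],[398,182]],.01),("plate lower",[[251,370],[389,370]],.01),("lane",[[286,190],[350,190]],.01),("bar rear",[[287,216],[343,216]],.026),("bar mid",[[289,310],[341,310]],.026)]:
    p=ray(uv,z); print(n,p.round(4).tolist(),"gaugeaxes",(p@e.T).round(4).tolist(),"mid lat",(p@e.T)[:,1].mean().round(4))
print("tcp",np.array([.4954,.1295])@e.T, "yaw tool",2*np.arctan2(.144,.9896))
E
```

```text
plate front [[0.4587, 0.0858], [0.4878, 0.1883]] gaugeaxes [[0.4177, 0.2079], [0.4177, 0.3145]] mid lat 0.2612
plate lower [[0.607, 0.0406], [0.6388, 0.1477]] gaugeaxes [[0.5728, 0.2051], [0.5741, 0.3168]] mid lat 0.2609
lane [[0.4718, 0.1152], [0.484, 0.1563]] gaugeaxes [[0.4223, 0.2398], [0.4228, 0.2827]] mid lat 0.2612
bar rear [[0.4845, 0.1132], [0.4947, 0.1473]] gaugeaxes [[0.4351, 0.2414], [0.4355, 0.277]] mid lat 0.2592
bar mid [[0.5513, 0.0927], [0.5617, 0.1276]] gaugeaxes [[0.505, 0.2399], [0.5054, 0.2763]] mid lat 0.2581
tcp [0.44110091 0.26004114] yaw tool 0.2889983060834536
```

Call:
{"api": "carry_out", "payload": {
  "deltas": [
    [-0.03, -0.01, 0.22, 0, 1],
    [-0.03, -0.01, 0.4, 0, 1],
    [-0.03, -0.01, 0.43, 0, 1],
    [-0.03, -0.01, 0.43, 0, 1],
    [-0.03, -0.01, 0.43, 0, 0.2],
    [-0.03, -0.01, 0.43, 0, -1],
    [-0.03, -0.01, 0.43, 0, -1],
    [-0.03, -0.01, 0.43, 0, -1],
    [-0.03, -0.01, 0.43, 0, -1]
  ],
  "force": 30
}}

```text
clock: 4.82
position: [0.5014, 0.1262, 0.0394]
ee_rot: [0.145, 0.989, 0.0, 0.0]
ft_force: [-1.6, -0.2, 7.5]
grip_width: 0.409
grasp_force: 29.7
```

Call:
{"api": "carry_out", "payload": {
  "deltas": [
    [0, 0.01, -0.005, -0.01, -1],
    [-0.05, 0.02, -0.005, -0.027, -1],
    [-0.15, 0.02, -0.005, -0.027, -1],
    [-0.22, 0.02, -0.005, -0.027, -1],
    [-0.27, 0.02, -0.005, -0.027, -1],
    [-0.27, 0.02, -0.005, -0.027, -1]
  ]
}}

```text
clock: 5.58
position: [0.5415, 0.1167, 0.0395]
ee_rot: [0.138, 0.99, -0.0, 0.0]
ft_force: [0.9, -0.7, -1.3]
grip_width: 0.411
grasp_force: 30.3
```

```bash
python3 - <<'E'
from h import *
o=manip.get_obs(); print(o["clock"],o["position"],o["ee_rot"],o["ft_force"])
y=-.277; e=np.array([[np.cos(y),np.sin(y)],[-np.sin(y),np.cos(y)]]); print("gauge axes",e@o["position"][:2]-[.5877,.261])
c=camera("scene"); 
save("s2",c["img"][160:290,210:350],5)
E
```

```text
5.575 [0.54154593 0.11670755 0.03947374] [ 1.38341574e-01  9.90384458e-01 -1.45981278e-04  4.60831539e-04] [ 0.94132461 -0.68150133 -1.26068411]
gauge axes [-0.09871386 -0.00064408]
```

View pics/s2.png

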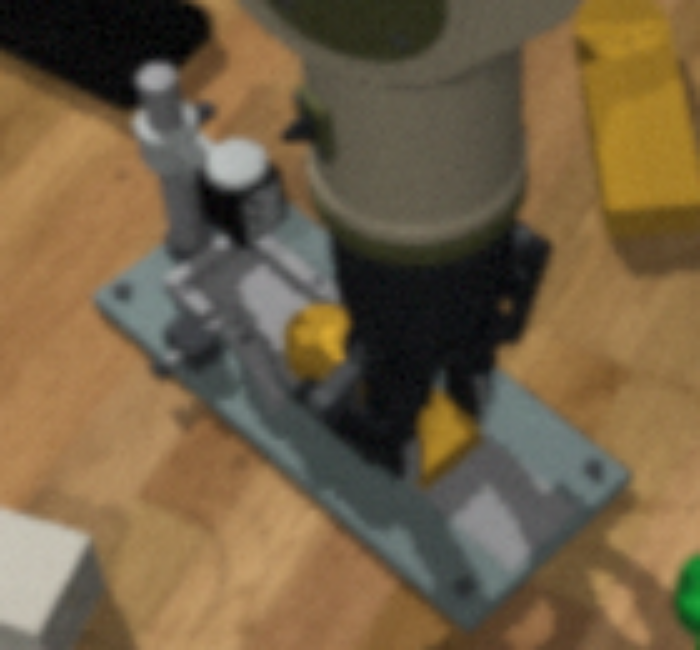

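The front of the bar is in the flare of the rails, with the gripper holding the rear. Sliding on.

Call:
{"api": "carry_out", "payload": {
  "deltas": [
    [-0.05, 0.003, 0, 0, -1],
    [-0.1, 0.003, 0, 0, -1],
    [-0.15, 0.003, 0, 0, -1],
    [-0.18, 0.003, 0, 0, -1],
    [-0.18, 0.003, 0, 0, -1]
  ]
}}

```text
clock: 6.25
position: [0.5673, 0.11, 0.0395]
ee_rot: [0.138, 0.99, -0.0, 0.0]
ft_force: [0.5, -0.3, -1.6]
grip_width: 0.412
grasp_force: 30.2
```

Call:
{"api": "carry_out", "payload": {
  "deltas": [
    [-0.05, 0, 0, 0, -1],
    [-0.1, 0, 0, 0, -1],
    [-0.14, 0, 0, 0, -1],
    [-0.17, 0, 0, 0, -1],
    [-0.19, 0, 0, 0, -1],
    [-0.19, 0, 0, 0, -1]
  ]
}}

```text
clock: 7.0
position: [0.5949, 0.1022, 0.0396]
ee_rot: [0.138, 0.99, -0.0, 0.001]
ft_force: [0.7, -3.1, -2.4]
grip_width: 0.407
grasp_force: 30.3
```

Call:
{"api": "carry_out", "payload": {
  "deltas": [
    [-0.02, 0, 0, 0, -1],
    [-0.035, 0, 0, 0, -1],
    [-0.045, 0, 0, 0, -1],
    [-0.055, 0, 0, 0, -1],
    [-0.055, 0, 0, 0, -1]
  ]
}}

```text
clock: 7.62
position: [0.5994, 0.1013, 0.039]
ee_rot: [0.138, 0.99, 0.0, -0.003]
ft_force: [-13.9, -0.4, 9.3]
grip_width: 0.407
grasp_force: 32.3
```

Call:
{"api": "carry_out", "payload": {
  "deltas": [
    [-0.015, 0, 0, 0, -1],
    [-0.03, 0, 0, 0, -1],
    [-0.03, 0, 0, 0, -1]
  ]
}}

```text
clock: 8.0
position: [0.6034, 0.1, 0.0385]
ee_rot: [0.138, 0.99, -0.0, -0.004]
ft_force: [-14.3, 0.8, 3.8]
grip_width: 0.407
grasp_force: 32.9
```

Call:
{"api": "carry_out", "payload": {
  "deltas": [
    [0, 0, 0, 0, 0.0],
    [0, 0, 0, 0, 0.0],
    [0.1, 0, -0.03, 0, 0.0],
    [0.3, 0, -0.2, 0, 0.0],
    [0.5, 0, -0.5, 0, -1],
    [0.5, 0, -0.6, 0, -1],
    [0.5, 0, -0.6, 0, -1]
  ]
}}

```text
clock: 8.88
position: [0.5351, 0.1202, 0.1308]
ee_rot: [0.138, 0.99, 0.001, 0.001]
ft_force: [0.4, -0.1, -0.2]
grip_width: -0.0
grasp_force: 0.0
```

```bash
python3 - <<'E'
from h import *
o=manip.get_obs(); print(o["clock"],o["position"],o["ee_rot"],o["ft_force"])
c=camera("wrist"); save("w3",c["img"])
np.savez("w3.npz",**{k:c[k] for k in("img","depth","vertical_fov","cx","cy","R","t")})
y=-.277; e=np.array([[np.cos(y),np.sin(y)],[-np.sin(y),np.cos(y)]])
G=lambda x,yy,z:np.r_[e.T@(np.array([x,yy])+[.5877,.261]),z]
print(pix(c,np.array([G(-.17,-.055,.01),G(-.17,.055,.01),G(-.05,-.018,.026),G(-.05,.018,.026),G(.06,0,.02),G(.03,0,.122)])))
E
```

```text
8.875 [0.53509067 0.12015453 0.13081307] [0.1376102  0.99048493 0.00105823 0.0013819 ] [ 0.44772021 -0.06904358 -0.21326936]
[[237. 117.]
 [392. 117.]
 [292. 277.]
 [338. 277.]
 [315. 382.]
 [314. 486.]]
```

View pics/w3.png

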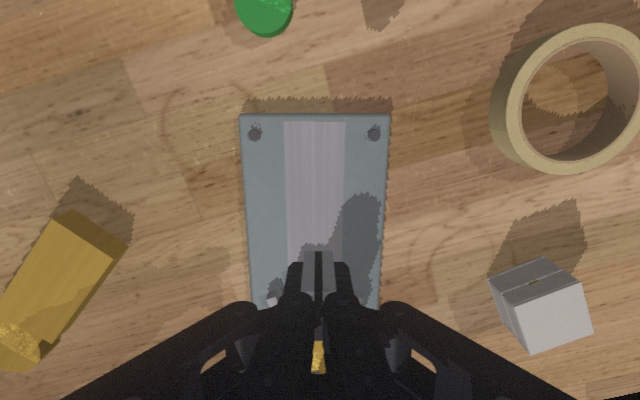

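The view shows the bed clear in front, but the closed fingers (about (318,280)) hide the bar. I'll push from behind with shut fingers to make sure it is home.

Call:
{"api": "carry_out", "payload": {
  "deltas": [
    [0, 0, 0.3, 0, -1],
    [0, -0.005, 0.55, 0, -1],
    [-0.1, -0.005, 0.62, 0, -1],
    [-0.2, -0.005, 0.63, 0, -1],
    [-0.26, -0.005, 0.63, 0, -1],
    [-0.29, -0.005, 0.63, 0, -1],
    [-0.31, -0.005, 0.63, 0, -1],
    [-0.31, -0.005, 0.63, 0, -1]
  ]
}}

```text
clock: 9.93
position: [0.5741, 0.107, 0.0331]
ee_rot: [0.137, 0.99, -0.001, -0.005]
ft_force: [-17.5, 2.1, 6.0]
grip_width: 0.001
grasp_force: 8.9
```

Call:
{"api": "carry_out", "payload": {
  "deltas": [
    [-0.02, 0, 0, 0, -1],
    [-0.03, 0, 0, 0, -1],
    [-0.03, 0, 0, 0, -1]
  ]
}}

```text
clock: 10.3
position: [0.5746, 0.1074, 0.0323]
ee_rot: [0.137, 0.991, -0.001, -0.009]
ft_force: [-33.9, 5.7, 16.9]
grip_width: -0.003
grasp_force: 19.1
```

```bash
python3 - <<'E'
from h import *
o=manip.get_obs(); print(o["clock"],o["position"],o["ft_force"])
c=camera("scene"); save("s3",c["img"][150:290,205:345],5)
E
```

```text
10.3 [0.57455841 0.10735956 0.03232541] [-33.89081301   5.66277337  16.87294305]
```

View pics/s3.png

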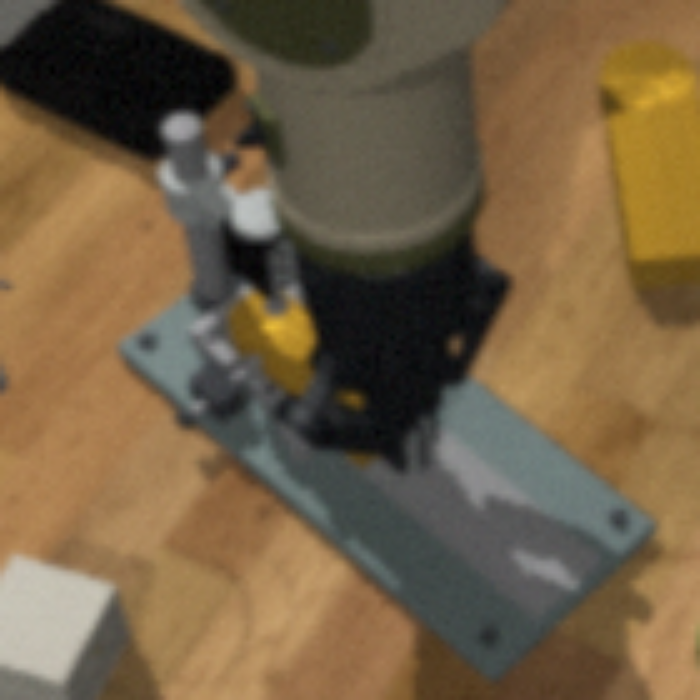

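The bar sits between the rails under the head, front against the stop, and it held at 34 N without moving. Backing off and up, then checking with the view clear.

Call:
{"api": "carry_out", "payload": {
  "deltas": [
    [0.08, 0, 0, 0, -1],
    [0.3, 0, -0.2, 0, -1],
    [0.6, 0, -0.5, 0, -1],
    [0.9, 0, -0.8, 0, -1],
    [1.0, 0, -1.0, 0, -1],
    [1.0, 0, -1.0, 0, -1]
  ]
}}

```text
clock: 11.1
position: [0.4394, 0.147, 0.1875]
ee_rot: [0.137, 0.991, 0.002, 0.002]
ft_force: [0.2, -0.2, 0.4]
grip_width: -0.0
grasp_force: 0.0
```

```bash
python3 - <<'E'
from h import *
o=manip.get_obs(); print(o["clock"],o["position"],o["ee_rot"],o["ft_force"])
y=-.277; e=np.array([[np.cos(y),np.sin(y)],[-np.sin(y),np.cos(y)]])
c=camera("scene"); im1=c["img"][170:270,215:325]
vv,uu=np.mgrid[0:400,0:640]
for n in("scene","top","wrist"):
    c=camera(n) if n!="scene" else c
    if n=="wrist": imw=c["img"]
    W=world(c,uu,vv); g=W[...,:2]@e.T-[.5877,.261]; hsv=cv2.cvtColor(c["img"],cv2.COLOR_RGB2HSV)
    near=(c["depth"]>0)&(abs(g[...,1])<.03)
    A=near&(abs(W[...,2]-.122)<.006)&(abs(g[...,0]-.03)<.03); print(n,"pad",A.sum(),np.r_[np.median(g[A],0),np.median(W[A],0)].round(4))
    A=near&(abs(W[...,2]-.135)<.006)&(abs(g[...,0]-.082)<.025); print(" col",A.sum(),np.median(g[A],0).round(4),pix(c,W[A].mean(0)))
    Y=near&(hsv[...,1]>130)&(hsv[...,0]>15)&(hsv[...,0]<32)&(abs(W[...,2]-.026)<.008)&(abs(g[...,0])<.1)
    q=g[Y]; print(" bar",Y.sum(),np.percentile(q,[1,99],axis=0).round(4) if len(q) else 0)
    for b in boxes_of("head_pad",c)[:2]: print(" net pad",round(b["conf"],2),np.round(b["position"],4),pix(c,b["position"]))
    for k in("bar_center",):
        for b in boxes_of(k,c)[:3]: print(" net",k,round(b["conf"],2),(e@b["position"][:2]-[.5877,.261]).round(4))
print(imw.shape)
a=cv2.resize(im1,(440,400)); b=imw[100:400,170:470]; b=cv2.resize(b,(360,360)); cv=np.zeros((400,800,3),np.uint8); cv[:,:440]=a; cv[:360,440:]=b; save("both",cv)
E
```

```text
11.1 [0.43936605 0.14702666 0.18752878] [0.13722464 0.99053564 0.00219409 0.00193363] [ 0.24472236 -0.15374924  0.3507409 ]
scene pad 25 [2.520e-02 1.000e-04 6.616e-01 8.430e-02 1.164e-01]
 col 42 [ 0.0764 -0.0023] [241. 175.]
 bar 532 [[-0.0545 -0.0189]
 [ 0.052   0.0173]]
 net pad 0.65 [0.6643 0.0812 0.102 ] [256. 195.]
 net bar_center 0.72 [-0.2798 -0.0114]
 net bar_center 0.7 [-0.0123 -0.0041]
top pad 76 [ 0.0247 -0.0045  0.6592  0.0798  0.1187]
 col 40 [ 0.0774 -0.0037] [310. 131.]
 bar 324 [[-0.0528 -0.0197]
 [ 0.042   0.0144]]
 net pad 0.5 [0.6654 0.0756 0.101 ] [306. 151.]
 net bar_center 0.66 [-0.0164 -0.0014]
 net bar_center 0.59 [-0.0309 -0.2219]
wrist pad 0 [nan nan nan nan nan]
 col 0 [nan nan] [nan nan]
 bar 356 [[-0.0452 -0.0068]
 [-0.0034  0.007 ]]
 net bar_center 0.76 [-0.0481 -0.2051]
 net bar_center 0.69 [-0.0227  0.0028]
 net bar_center 0.6 [-0.2823 -0.0187]
(400, 640, 3)
  return _methods._mean(a, axis=axis, dtype=dtype,
  ret = um.true_divide(
<stdin>:12: RuntimeWarning: Mean of empty slice.
```

View pics/both.png

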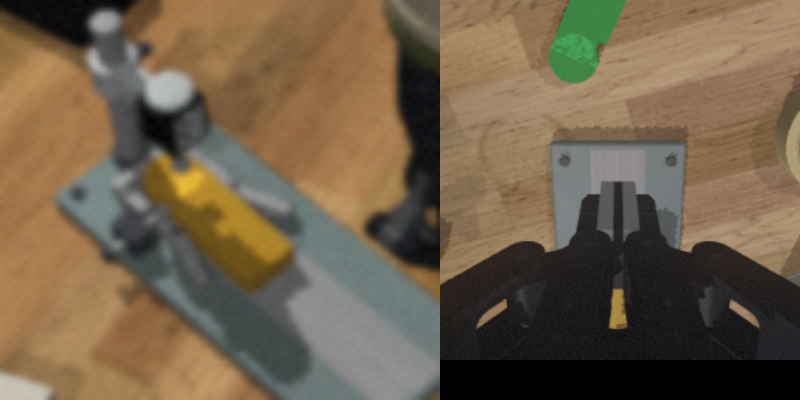

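The bar is fully between the rails against the stop. Shifting my frame by the column offset puts its rear at gauge x ≈ -49.5 mm, which is home. Now pressing the head.

Call:
{"api": "carry_out", "payload": {
  "deltas": [
    [-0.35, 0, 0, 0, -1],
    [-0.7, 0, 0, 0, -1],
    [-1.0, 0, 0, 0, -1],
    [-1.0, 0, 0, 0, -1]
  ]
}}

```text
clock: 12.05
position: [0.5852, 0.1029, 0.1838]
ee_rot: [0.139, 0.99, -0.001, -0.0]
ft_force: [-1.6, 0.4, -0.2]
grip_width: 0.001
grasp_force: 0.0
```

Call:
{"api": "carry_out", "payload": {
  "deltas": [
    [-0.27, -0.01, 0, 0, -1],
    [-0.54, -0.02, 0.05, 0, -1],
    [-0.54, -0.02, 0.15, 0, -1],
    [-0.54, -0.02, 0.15, 0, -1]
  ]
}}

```text
clock: 12.55
position: [0.6586, 0.0804, 0.1607]
ee_rot: [0.138, 0.99, -0.0, -0.002]
ft_force: [0.2, -0.1, -0.1]
grip_width: -0.003
grasp_force: 0.0
```

Call:
{"api": "carry_out", "payload": {
  "deltas": [
    [0, 0, 0.1, 0, -1],
    [0, 0, 0.15, 0, -1],
    [0, 0, 0.2, 0, -1],
    [0, 0, 0.2, 0, -1]
  ]
}}

```text
clock: 13.05
position: [0.6601, 0.0801, 0.1321]
ee_rot: [0.138, 0.99, 0.0, -0.0]
ft_force: [0.4, -0.2, 0.8]
grip_width: -0.002
grasp_force: 0.0
```

Call:
{"api": "carry_out", "payload": {
  "deltas": [
    [0, 0, 0.05, 0, -1],
    [0, 0, 0.1, 0, -1]
  ]
}}

```text
clock: 13.3
position: [0.6607, 0.0799, 0.118]
ee_rot: [0.138, 0.99, 0.0, 0.001]
ft_force: [-2.6, 1.1, 6.1]
grip_width: -0.002
grasp_force: 3.4
```

```bash
python3 - <<'E'
from h import *
o=manip.get_obs(); print(o["clock"],o["position"],o["ft_force"])
c=camera("scene"); save("s4",c["img"][150:250,205:325],6)
E
```

```text
13.3 [0.66073828 0.07989944 0.11799755] [-2.55497305  1.07944076  6.05524429]
```

View pics/s4.png

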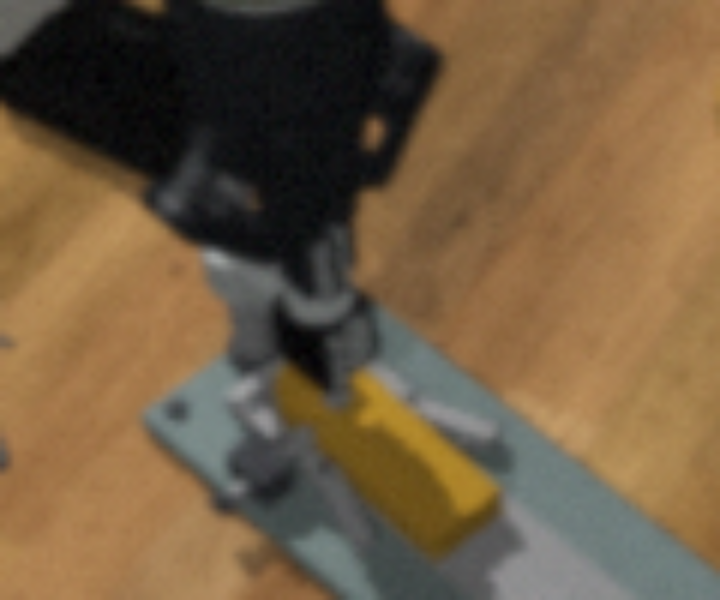

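The fingertips rest on the pad and the head is moving down (6 N). Continuing to the stop.

Call:
{"api": "carry_out", "payload": {
  "deltas": [
    [0, 0, 0.04, 0, -1],
    [0, 0, 0.08, 0, -1],
    [0, 0, 0.1, 0, -1],
    [0, 0, 0.12, 0, -1],
    [0, 0, 0.12, 0, -1]
  ]
}}

```text
clock: 13.98
position: [0.6609, 0.0799, 0.1039]
ee_rot: [0.138, 0.99, 0.001, 0.001]
ft_force: [-16.6, 0.4, 35.9]
grip_width: 0.003
grasp_force: 17.7
```

Call:
{"api": "carry_out", "payload": {
  "deltas": [
    [0, 0, -0.06, 0, -1],
    [0, 0, -0.25, 0, -1],
    [0, 0, -0.5, 0, -1],
    [0.3, 0, -0.6, 0, -1],
    [0.7, 0, -0.6, 0, -1],
    [1, 0, -0.6, 0, -1],
    [1, 0, -0.6, 0, -1]
  ]
}}

```text
clock: 14.85
position: [0.5136, 0.1222, 0.1895]
ee_rot: [0.136, 0.991, 0.001, -0.001]
ft_force: [0.9, 0.5, 0.8]
grip_width: -0.002
grasp_force: 0.0
```

```bash
python3 - <<'E' 2>/dev/null
from h import *
o=manip.get_obs(); print(o["clock"],o["position"],o["ft_force"])
y=-.277; e=np.array([[np.cos(y),np.sin(y)],[-np.sin(y),np.cos(y)]])
vv,uu=np.mgrid[0:400,0:640]
for n in("scene","top"):
    c=camera(n); W=world(c,uu,vv); g=W[...,:2]@e.T-[.5837,.259]; hsv=cv2.cvtColor(c["img"],cv2.COLOR_RGB2HSV)
    near=(c["depth"]>0)&(abs(g[...,1])<.03)
    A=near&(np.hypot(g[...,0]-.03,g[...,1])<.010)&(W[...,2]>.05); print(n,"pad z",A.sum(),np.percentile(W[A][:,2],[10,50,90]).round(4))
    Y=near&(hsv[...,1]>130)&(hsv[...,0]>15)&(hsv[...,0]<32)&(abs(W[...,2]-.026)<.008)&(abs(g[...,0])<.1)
    print(" bar",Y.sum(),np.percentile(g[Y],[1,99],axis=0).round(4))
    for q in("sanding_block","ring_box","tape_roll"):
        for b in boxes_of(q,c)[:1]: print(q,np.round(b["position"],3))
E
```

```text
14.85 [0.51357039 0.12224039 0.18950333] [0.86482964 0.47391973 0.79804329]
scene pad z 42 [0.0787 0.08   0.0814]
 bar 457 [[-0.0511 -0.0167]
 [ 0.0502  0.0195]]
sanding_block [ 0.473 -0.257  0.023]
ring_box [0.654 0.278 0.04 ]
tape_roll [0.511 0.31  0.027]
top pad z 41 [0.0811 0.0837 0.086 ]
 bar 251 [[-0.0484 -0.018 ]
 [ 0.0484  0.0159]]
sanding_block [ 0.478 -0.266  0.022]
ring_box [0.663 0.266 0.045]
tape_roll [0.504 0.322 0.027]
```

The pad is at z ≈ 82 mm (head fully down), the bar's rear is at about -50 mm, and the bystanders haven't moved.

```bash
python3 -c "
from h import *
print(ticket.hand_in())"
```

```text
the job is handed in; nothing more can be done
None
```

I handed the job in at about 15 s: by camera the bar is home against the end stop and the head is fully down (pad at about 82 mm). I had no direct reading of the catch or foot, the three bystanders stayed put to within network accuracy, and no verdict was returned.

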